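# Gauge a feed spindle: go, then no-go

## Task

Check the new feed spindle in the limit gauge before it is fitted: holding it upright, pass its round shank from the front right through the wide go gap and out at the back, then offer it from the front to the narrow no-go gap and press lightly (about 5 N) for half a second, so that it bears squarely on both jaws and they stop it. Then stand it upright in the open tray, and leave the other things where they lie. The jaws are set a little off-centre, so feel for the gaps; never load them with more than 15 N.

Things in the scene. Friction and masses are not known exactly. Their poses are not given: they have to be found in the camera images.
- spindle: aluminium feed spindle, 0.14 kg, 94 mm tall, upright; z up its axis, origin at the centre of its underside. Flange 38 mm wide, 6 mm thick; round gauged shank 24 mm in diameter from 6 to 62 mm up; square drive end 18 x 18 mm from 62 to 94 mm up, its sides along the body's x and y (grip it there from above)
- shank (a point): point on the spindle's axis 40 mm above its underside, the level of the shank that should run between the jaws
- go_gauge: go gauge: dark steel U-frame, screwed down, with the wider, longer pair of bright jaws. Origin at the centre of its underside; x is the pushing direction (front = -x, back = +x), y across the gap, z up. Foot plate 56 x 100 mm, 8 mm thick; posts 30 mm long in x at y = 28 to 46 mm either side, 74 mm high (screw heads 78 mm)
- go_mid (a point): point on the go frame's middle line at jaw level, 58 mm above its origin. Jaws 25.5 mm apart, 28 mm long (x -14 to +14 mm), 16 mm high, end radii 3 mm. They are set sideways with screws: the gap's true centre lies up to 5 mm to either side (y) of this point, unknown until felt, and stays as set
- nogo_gauge: no-go gauge: the same frame, sizes and axes as the go gauge, with the narrower, shorter pair of jaws. Origin at the centre of its underside
- nogo_mid (a point): point on the no-go frame's middle line at jaw level, 58 mm above its origin. Jaws 20.5 mm apart, 14 mm long (x -7 to +7 mm), 16 mm high, end radii 3 mm; the gap's centre lies up to 5 mm to either side (y), unlike the go gap's. Stopped squarely on both jaws, the shank's axis stands about 11 mm in front of this point
- gauge_bed: grey steel bed under both gauges, 100 x 270 mm, 10 mm thick, screwed to the worktop. Origin at the centre of its underside, same axes as the gauges. The gauges stand on it 126 mm apart, one to the left and one to the right; which is which changes
- tray: open plastic tray with sloping walls, fixed, 135 x 194 mm at the rim, 54 mm high; floor 3 mm thick, 110 x 170 mm. Origin at the centre of its underside, long side along its y
- stapler: loose bystander: stapler, 34 x 125 x 46 mm, lying behind the gauges; origin at the centre of its underside
- screwdriver: loose bystander: screwdriver, 25 x 184 x 27 mm, lying in front of the gauges; origin at the centre of its underside
- eraser: loose bystander: small eraser, 19 x 42 x 12 mm; origin at the centre of its underside
- tape_roll: loose bystander: roll of tape, 68 mm across, 19 mm high; origin at the centre of its underside
Things that resemble listed ones, but are neither listed nor needed, are in the scene too. Leave any blue look-alike of the spindle alone.

How it is judged:
By the outcome, as a careful person would: the job done as asked, in the order asked, and still so for the second after the job is handed in, with the robot touching nothing.
It also fails if it takes over 72 s, if anything falls off the work surface, if the arm or the gripper's body presses on something with over 40 N, if the wrist force passes 120 N, or if a joint passes its speed limit or range.

## Robot

A 6-joint arm with a two-finger parallel gripper is mounted at the origin on a cart in front of the work surface, level with it; the furniture and walls round the work are solid. World frame = base frame: x ahead of the robot, y to its left, z up, the work surface at z = 0. Lengths are in m, angles in degrees, forces in N, time in s.
With the tool pointing down it reaches from about 0.375 to 0.9 m from the base axis. Payload 3.1 kg.
Tool frame: the origin (TCP) lies on the centre line of the jaws, within the pads' length; the fingertips stand 17 mm ahead of it and the grasp point (between the pads) lies 2 mm behind it; z points along the fingers, y is the line along which they close (so a half turn about z gives the same grasp; the last joint's range is limited). The gripper opens to 87 mm and grips with 3 to 60 N. Pads are 19 mm wide; open, the fingers measure 117 mm over their backs; the gripper's body (75 mm by 190 mm) begins 51 mm behind the grasp point.
Start: joints at [-83.05, 30.224, 82.088, -0, 67.689, -10.227], TCP at [0.185, -0.597, 0.24] pointing down, gripper open.
Joint ranges: [-176.69, 176.69], [-43.24, 126.21], [12.49, 139.97], [-82, 262], [0, 151.66], [-163.58, 163.58]. Speed limits (degrees/s): [159.86, 159.86, 180, 180, 180, 180].

## Interface

Orientations are given as a 3x3 rotation matrix whose columns are the frame's x, y, z axes.
In Python, from rig import bot, imaging, finder gives the robot as it stands. The module is installed in compiled form; this text tells all that it offers.
- The arm moves only by the tool play_rows, never from a script. Its argument "motion" is a list that holds one entry, the list of rows, each a list of 6 numbers: the shift along the tool's x, y, z in a scale on which 1.0 is 0.6 m, then the turn, a rotation vector about the tool's x, y, z in fractions of the full range, 1 being 2 pi rad. In form: [[[dx, dy, dz, wx, wy, wz], ...]]. A call has 1 to 8 rows; each row is the pose to reach, as a shift and turn from the pose commanded when the call began, along the tool's axes at that moment; what a row does not reach only later rows make up. A row lasts 1/12 s, in which the tool goes at most 41.7 mm and 7.16 degrees, less where a joint would pass 70% of its speed; a pose out of reach is approached as far as the arm can. A shift or turn number past 1, either way, is cut back to 1. A call with a gripper value outside its range is refused whole. "fingers" is the finger opening in m, from 0 to 0.087, set as the call begins (left out, the last holds). The fingers move at their own pace and stop on an object; the grip force is fixed at half the most. Time passes only in rows, so rows that repeat a pose let the fingers close. It gives the time, the measured TCP pose, the force, the opening and the grip force at its end, in the units of the state.
- bot.read_state(): the state, without advancing time (a new reading comes with each control period).
- imaging.capture(name): name is "scene" or "top" or "wrist"; returns a dict with "frame" (480x640x3 uint8, red, green, blue), "camera_matrix" (3x3 intrinsics, pixels), "k1" (the pictures are not rectified: a ray, as slopes to the right and down, at radius r is drawn at 1 + k1 r^2 times it, then the intrinsics apply), "R" (3x3) and "t" (3): a world point X has camera coordinates R X + t. Camera axes: x right, y down, z forward; pixel columns grow to the right and rows downward; lengths in m; the calibration is good to about 2 mm. A picture is of the moment at which its call begins. There is no depth.
- bot.hand_in(): hands the job in; it is judged then, once.
Trained networks look in the newest picture that a camera, given by its name, has taken for a name from the list of things; names that differ only in an ending like _2 or _b are one class to them, and where a whole thing is asked for, a point or a joint stands for the part that bears it (a point fixed in the world has none). Each returns a list of dicts, best first, with "confidence" (0 to 1); they miss things now and then, are a little off and sometimes report something else, mostly with a low value. They report only what shows in the picture. A call takes as long as a camera call. They do not tell look-alikes from the thing itself.
- finder.recognise(camera, name): "at" ([x, y, z] in m, in world coordinates, good to about 4 mm: the middle of the surface that is visible of it).
- finder.outline_of(camera, name): "pixels" (480x640 bool, what is visible of it).
The state is a dict: "time_s": time; "joint_positions": joint angles; "qvel": joint speeds; "tau": joint torques, N m; "position": TCP position; "tcp_rot": TCP orientation; "force": force on the tool from outside, world axes, zero at the start; "moment": the same for the moment, N m; "opening": opening from 0.0 (shut) to 1.0 (fully open); "grasp_force": force on a finger pad.
Only numpy, scipy, OpenCV 4.12 (cv2) and the standard library are available. Lean on these libraries where they do the work, as an engineer would, in place of code of your own. Each camera call takes 0.05 s, during which the arm holds its last target. There are 200 camera calls.

## Working session

There is one attempt and no reset: what is moved stays moved. The work goes in short steps, Python scripts to look and compute and a tool call to move; the robot and the scene stay as the last step left them, time stands still between calls to the robot, and variables do not carry over. Pictures are saved under pics/ and viewed, at most 10 in all, crops included, and the job is handed in when it is done.

Besides the shell and the picture viewer there is one more tool, called after ">>>" as name([rows], argument=value, ...), one row to a line, values as JSON. play_rows: Moves the arm, as the interface text tells. Its arguments: {"type":"object","properties":{"motion":{"type":"array"},"fingers":{"type":"number"}},"required":["motion"]}

```bash
mkdir -p pics
python3 - <<'E'
from rig import bot,imaging,finder
import cv2,numpy as np
s=bot.read_state();print(s)
for c in ["scene","top"]:
    d=imaging.capture(c);cv2.imwrite(f"pics/{c}0.png",d["frame"][:,:,::-1])
    np.savez(f"{c}.npz",**{k:v for k,v in d.items()})
    print(c,d["camera_matrix"],d["k1"],d["R"],d["t"])
    for n in ["spindle","go_gauge","nogo_gauge","gauge_bed","tray","stapler","screwdriver","eraser","tape_roll"]:
        r=finder.recognise(c,n);print(n,[(np.round(q["at"],3).tolist(),round(q["confidence"],2)) for q in r])
E
```

```text
{'time_s': 0.0, 'joint_positions': array([-8.30494900e+01,  3.02794756e+01,  8.21580587e+01,  6.55850417e-04,
        6.76891614e+01, -1.02275332e+01]), 'qvel': array([-0.03770328,  0.06315825, -0.04277193, -0.03427673,  0.0640739 ,
        0.02571076]), 'tau': array([ 7.81292965e-04, -4.40045750e+01, -1.76590151e+01,  6.34129252e-02,
        5.81479096e-02, -1.65465699e-04]), 'position': array([ 0.18452981, -0.59639264,  0.23855686]), 'tcp_rot': array([[ 9.55392952e-01,  2.95337505e-01, -2.57076305e-04],
       [ 2.95337342e-01, -9.55390512e-01,  2.19628586e-03],
       [ 4.03037325e-04, -2.17424027e-03, -9.99997555e-01]]), 'force': array([-0.04359717,  0.40790533, -0.50107979]), 'moment': array([0.05416192, 0.01102494, 0.00128963]), 'grasp_force': 0.0, 'opening': 1.0022411470161599}
scene [[455.38076227   0.         314.24300072]
 [  0.         455.38076227 244.36983679]
 [  0.           0.           1.        ]] 0.03128815868517559 [[ 0.84823271 -0.52943369 -0.01418564]
 [-0.38916355 -0.60488384 -0.6947426 ]
 [ 0.35923947  0.59482393 -0.71911855]] [-0.49834064  0.22170523  0.74645
[... 467 characters left out ...]
10841975]
 [  0.         522.76327975 239.19955284]
 [  0.           0.           1.        ]] -0.1322654188743739 [[ 0.00541493 -0.99996866  0.00577555]
 [-0.99605273 -0.00590526 -0.08856688]
 [ 0.08859821 -0.00527317 -0.99605349]] [-0.06961265  0.56581168  0.98555226]
spindle [([0.427, -0.166, 0.045], 0.8), ([0.426, -0.088, 0.018], 0.52)]
go_gauge [([0.559, 0.169, 0.031], 0.89)]
nogo_gauge [([0.561, 0.04, 0.022], 0.71)]
gauge_bed [([0.561, 0.094, 0.01], 0.77)]
tray [([0.564, 0.035, 0.018], 0.67), ([0.481, -0.328, 0.003], 0.6)]
stapler [([0.704, 0.132, 0.034], 0.69)]
screwdriver [([0.362, 0.088, 0.019], 0.92)]
eraser [([0.653, -0.179, 0.014], 0.6)]
tape_roll [([0.736, -0.062, 0.016], 0.68)]
```

View pics/scene0.png

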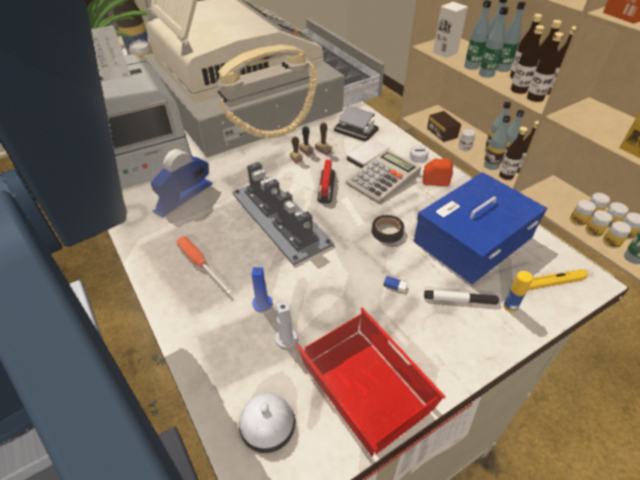

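View pics/top0.png

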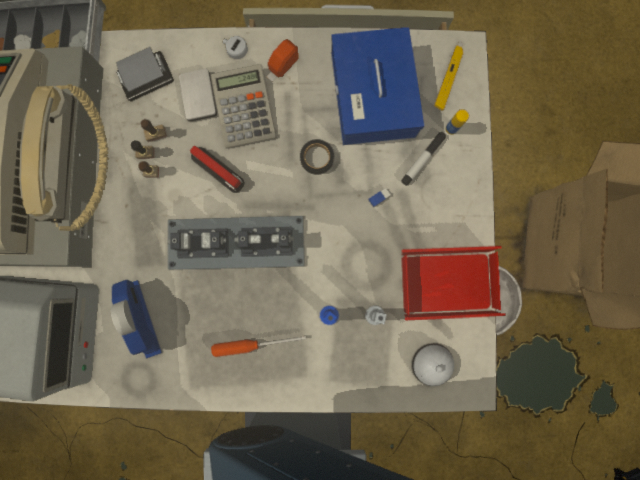

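The silver spindle is at about (376,316) in the top view, with the blue look-alike at (329,315). The go gauge (longer jaws) is on the left at about (202,241), the no-go at about (264,239), and the tray at (450,283). The bed is turned slightly.

```bash
cat > h.py <<'E'
import numpy as np,cv2
def ray(d,px):
    px=np.atleast_2d(np.float64(px));K=d["camera_matrix"]
    p=cv2.undistortPoints(px[:,None],K,np.array([float(d["k1"]),0,0,0.]))[:,0]
    R=d["R"];C=-R.T@d["t"]
    return C,np.c_[p,np.ones(len(p))]@R
def onz(d,px,z):
    C,v=ray(d,px);return C+v*((z-C[2])/v[:,2])[:,None]
def proj(d,X):
    X=np.atleast_2d(X);c=X@d["R"].T+d["t"];p=c[:,:2]/c[:,2:]
    r2=(p**2).sum(1,keepdims=True);p=p*(1+d["k1"]*r2);K=d["camera_matrix"]
    return p*[K[0,0],K[1,1]]+K[:2,2]
E
python3 - <<'E'
from rig import bot,imaging,finder
import cv2,numpy as np
from h import *
d=imaging.capture("top")
for n,z in [("gauge_bed",.01),("tray",.054),("tray",.003),("spindle",.094),("go_gauge",.03),("nogo_gauge",.03)]:
    for r in finder.outline_of("top",n)[:3]:
        m=r["pixels"].astype(np.uint8);c=max(cv2.findContours(m,0,1)[0],key=cv2.contourArea)[:,0]
        w=onz(d,c,z)[:,:2]*1000
        print(n,z,round(r["confidence"],2),cv2.minAreaRect(w.astype(np.float32)),m.sum())
im=d["frame"][:,:,::-1]
a=cv2.resize(im[205:285,160:315],None,fx=5,fy=5,interpolation=2)
b=cv2.resize(im[295:335,310:390],None,fx=5,fy=5,interpolation=2)
o=np.zeros((600,775,3),np.uint8);o[:400]=a;o[400:,:400]=b
d=dict(np.load("scene.npz"));e=cv2.resize(d["frame"][300:350,260:310,::-1],(200,200),interpolation=2);o[400:,420:620]=e
cv2.imwrite("pics/crop1.png",o)
E
```

```text
gauge_bed 0.01 0.87 ((559.816650390625, 99.0131607055664), (101.69845581054688, 271.55145263671875), 1.5529932975769043) 3796
tray 0.054 0.74 ((484.25201416015625, -317.524658203125), (136.14564514160156, 194.69174194335938), 2.5168724060058594) 6813
tray 0.003 0.74 ((484.64910888671875, -330.8956298828125), (143.24398803710938, 204.84251403808594), 2.5168673992156982) 6813
spindle 0.094 0.66 ((425.3326416015625, -85.31332397460938), (33.790706634521484, 33.9140739440918), 0.23692665994167328) 305
spindle 0.094 0.59 ((551.4129638671875, 153.63922119140625), (52.13371276855469, 109.95694732666016), 1.9809887409210205) 1519
spindle 0.094 0.52 ((425.4271545410156, -165.8340606689453), (32.80440902709961, 33.290245056152344), 15.840885162353516) 286
go_gauge 0.03 0.74 ((557.0797119140625, 168.15646362304688), (54.38980484008789, 117.97797393798828), 0.4535510540008545) 1557
go_gauge 0.03 0.66 ((423.01434326171875, -173.90757751464844), (34.265926361083984, 38.33674621582031), 0.026478778570890427) 302
nogo_gauge 0.03 0.81 ((560.848388671875, 40.64142608642578), (55.58137130737305, 114.11478424072266), 2.0543580055236816) 1560
```

View pics/crop1.png

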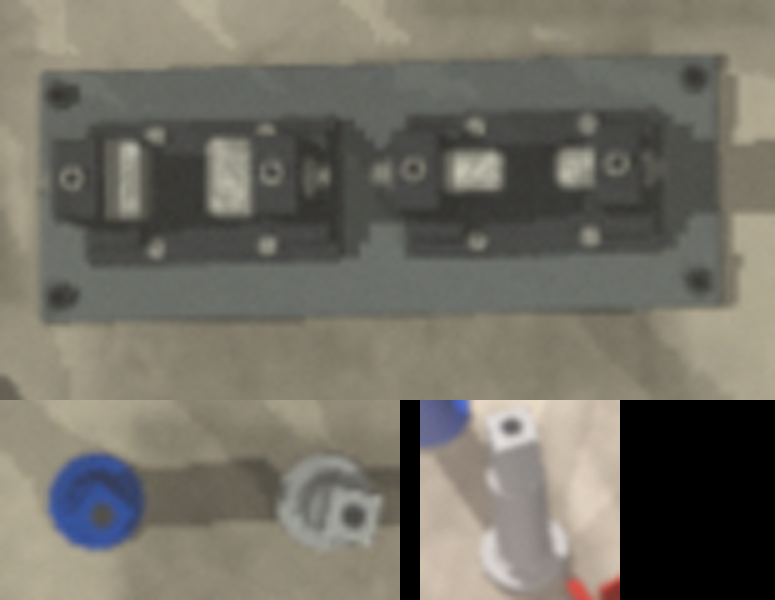

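```bash
cat >> h.py <<'E'
def rel(s,target):  # world delta -> tool axes, from measured pose
    return np.round(s["tcp_rot"].T@(np.array(target)-s["position"]),4)
E
python3 - <<'E'
from rig import bot
from h import *
d=dict(np.load("top.npz"))
f=lambda x,y:[160+x/5,205+y/5]
g=onz(d,[f(171.5,178),f(527.5,169)],.076);print("gaps",g)
print("spindle sq",onz(d,[[310+353/5,295+116/5]],.094))
# flange centre
print("flange",onz(d,[[310+325/5,295+101/5]],.006))
s4=[[310+a/5,295+(b-400)/5] for a,b in [(332,487),(382,492),(372,543),(328,540)]]
print(onz(d,s4,.094))
sc=dict(np.load("scene.npz"))
print("scene sq",onz(sc,[[260+513/4-105,300+ (430-400)/4]],.094))
# bed frame: yaw 1.55
s=bot.read_state();print(rel(s,[.425,-.17,.24]))
for a in [-15]:pass
bc=np.array([559.8,99.0]);t=np.radians(1.55);ux=np.array([np.cos(t),np.sin(t)]);uy=np.array([-ux[1],ux[0]])
for p in g:print((p[:2]*1000-bc)@ux,(p[:2]*1000-bc)@uy)
E
```

```text
gaps [[0.55772377 0.16443224 0.076     ]
 [0.56184137 0.03239789 0.076     ]]
spindle sq [[ 0.41895352 -0.1767361   0.094     ]]
flange [[ 0.41938271 -0.17659163  0.006     ]]
[[ 0.42928491 -0.16919783  0.094     ]
 [ 0.42751314 -0.18716473  0.094     ]
 [ 0.40933241 -0.18355833  0.094     ]
 [ 0.41040121 -0.16776572  0.094     ]]
scene sq [[ 0.42016308 -0.17760281  0.094     ]]
[ 0.3558 -0.3371 -0.0005]
-0.30556938440579273 65.46445622815935
0.2390805553993225 -66.63295909581551
```

The manual's scale: shifts go in shares of 0.6 m and turns go in shares of 2 pi rad. Converting my numbers, 0.348 m is 0.58, -0.332 m is -0.5533, -67 degrees is -0.1861.

>>> play_rows([
  [[0.58,-0.5533,0,0,0,-0.1861],[0.58,-0.5533,0,0,0,-0.1861],[0.58,-0.5533,0,0,0,-0.1861],[0.58,-0.5533,0,0,0,-0.1861],[0.58,-0.5533,0,0,0,-0.1861],[0.58,-0.5533,0,0,0,-0.1861],[0.58,-0.5533,0,0,0,-0.1861],[0.58,-0.5533,0,0,0,-0.1861]],
])

```text
time_s: 2.02
position: [0.3477, -0.3044, 0.2398]
tcp_rot: [[0.262, 0.965, 0.001], [0.965, -0.262, -0.001], [-0.0, 0.001, -1.0]]
force: [1.4, -0.6, 0.2]
opening: 1.003
grasp_force: 0.0
```

To row units: 0.142 m is 0.2367, 0.035 m is 0.0583, -9.5 degrees is -0.0264.

>>> play_rows([
  [[0.2367,0.0583,0,0,0,-0.0264],[0.2367,0.0583,0,0,0,-0.0264],[0.2367,0.0583,0,0,0,-0.0264],[0.2367,0.0583,0,0,0,-0.0264],[0.2367,0.0583,0,0,0,-0.0264]],
])

```text
time_s: 2.43
position: [0.42, -0.1747, 0.2398]
tcp_rot: [[0.1, 0.995, 0.001], [0.995, -0.1, 0.001], [0.001, 0.0, -1.0]]
force: [0.6, -0.2, 0.6]
opening: 1.001
grasp_force: 0.0
```

Run:
```python
from rig import bot,imaging,finder
from h import *
s=bot.read_state();print(s["position"],s["tcp_rot"],s["force"])
d=imaging.capture("wrist");np.savez("w1.npz",**d);cv2.imwrite("pics/w1.png",d["frame"][:,:,::-1])
print(proj(d,[[.419,-.1767,.094]]), -d["R"].T@d["t"])
```

```text
[ 0.41996141 -0.17473765  0.23975809] [[ 9.97028803e-02  9.95017078e-01  5.90928383e-04]
 [ 9.95016268e-01 -9.97036000e-02  1.34845575e-03]
 [ 1.40065418e-03  4.53538432e-04 -9.99998916e-01]] [ 0.60137481 -0.15048452  0.58412164]
[[317.70692177 232.22405435]] [ 0.42819502 -0.0936915   0.38437955]
```

View pics/w1.png

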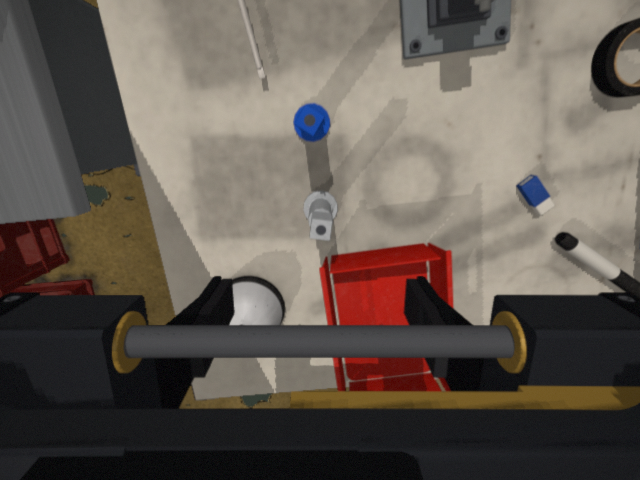

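The wrist view shows the spindle's square end at about (320,230), centred between the fingers, with the look-alike at (312,122). I'll measure its yaw next.

Run:
```python
from h import *
d=dict(np.load("w1.npz"));im=d["frame"]
c=im[212:248,300:340]
cv2.imwrite("pics/w1c.png",cv2.resize(c[:,:,::-1],None,fx=15,fy=15,interpolation=2))
g=c.min(2)
for th in (165,180,195):
    n,l,st,ce=cv2.connectedComponentsWithStats((g>th).astype(np.uint8))
    k=1+np.argmax(st[1:,4]);cc=max(cv2.findContours((l==k).astype(np.uint8),0,1)[0],key=cv2.contourArea)[:,0]+[300,212]
    w=onz(d,cc,.094)[:,:2]*1000;print(th,st[k],cv2.minAreaRect(w.astype(np.float32)))
```

```text
165 [13 11  3  3  4] ((416.3527526855469, -169.3215789794922), (0.6138797998428345, 2.445281744003296), 38.20589828491211)Traceback (most recent call last):
  File "<stdin>", line 8, in <module>
    return _wrapfunc(a, 'argmax', axis=axis, out=out, **kwds)
    return bound(*args, **kwds)
ValueError: attempt to get argmax of an empty sequence
```

View pics/w1c.png

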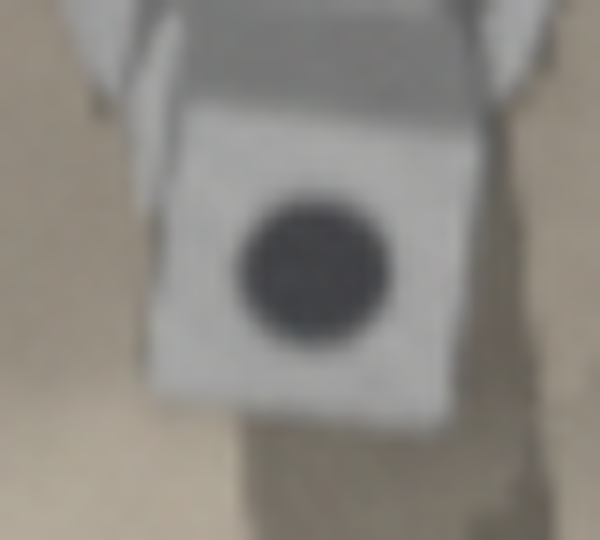

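The top face's corners in the crop are at about (182,108), (478,133), (448,430) and (150,392), with the bore at (314,272).

Run:
```python
from rig import bot
from h import *
d=dict(np.load("w1.npz"))
P=np.array([(182,108),(478,133),(448,430),(150,392),(314,272)])/15+[300-.5,212-.5]
w=onz(d,P,.094)[:,:2]*1000;print(w,w[:4].mean(0))
e=np.roll(w[:4],-1,0)-w[:4];print((np.degrees(np.arctan2(e[:,1],e[:,0]))+45)%90-45,np.hypot(*e.T))
s=bot.read_state();print(s["position"],s["joint_positions"])
```

```text
[[ 415.07897181 -164.31110777]
 [ 431.60106861 -167.43707906]
 [ 428.30164802 -184.81102893]
 [ 411.47149295 -180.81831522]
 [ 421.55527585 -174.63787636]] [ 421.61329535 -174.34438275]
[-10.71368949 -10.75277923 -13.34588316 -12.32758338] [16.81521273 17.68446522 17.29727963 16.89679856]
[ 0.41947733 -0.17675044  0.23974984] [-3.69590297e+01  1.71680360e+01  1.05566239e+02 -6.39088179e-03
  5.72453054e+01 -3.12014182e+01]
```

To row units: 0.158 m is 0.2633, 0.15 m is 0.25, 5 degrees is 0.0139.

>>> play_rows([
  [[0.0017,0.0017,0.0333,0,0,0.0139],[0.0017,0.0017,0.1,0,0,0.0139],[0.0017,0.0017,0.1667,0,0,0.0139],[0.0017,0.0017,0.2167,0,0,0.0139],[0.0017,0.0017,0.25,0,0,0.0139],[0.0017,0.0017,0.2633,0,0,0.0139],[0.0017,0.0017,0.2633,0,0,0.0139]],
])

```text
time_s: 3.07
position: [0.4189, -0.1783, 0.08]
tcp_rot: [[0.193, 0.981, -0.003], [0.981, -0.193, 0.002], [0.001, -0.003, -1.0]]
force: [0.8, 0.3, 0.2]
opening: 1.002
grasp_force: 0.0
```

>>> play_rows([
  [[0,0,0,0,0,0],[0,0,0,0,0,0],[0,0,0,0,0,0],[0,0,0,0,0,0],[0,0,0,0,0,0],[0,0,0,0,0,0],[0,0,0,0,0,0],[0,0,0,0,0,0]],
], fingers=0.01)

```text
time_s: 3.73
position: [0.42, -0.1777, 0.0818]
tcp_rot: [[0.191, 0.982, 0.0], [0.982, -0.191, -0.0], [-0.0, 0.0, -1.0]]
force: [-0.1, 0.2, 0.3]
opening: 0.48
grasp_force: 0.0
```

To row units: 0.002 m is 0.0033.

>>> play_rows([
  [[0.0033,0,0,0,0,0],[0.0033,0,0,0,0,0],[0.0033,0,0,0,0,0],[0.0033,0,0,0,0,0],[0.0033,0,0,0,0,0],[0.0033,0,0,0,0,0],[0.0033,0,0,0,0,0],[0.0033,0,0,0,0,0]],
])

```text
time_s: 4.4
position: [0.4202, -0.1757, 0.0814]
tcp_rot: [[0.191, 0.982, -0.0], [0.982, -0.191, 0.0], [0.0, -0.0, -1.0]]
force: [-0.2, -0.2, -0.4]
opening: 0.205
grasp_force: 29.9
```

To row units: 0.15 m is 0.25, -0.12 m is -0.2, -12.5 degrees is -0.0347.

>>> play_rows([
  [[0,0,-0.0333,0,0,0],[0,0,-0.1,0,0,0],[0,0,-0.1667,0,0,0],[0,0,-0.2,0,0,0],[0.05,0.0033,-0.2,0,0,-0.0111],[0.1167,0.0083,-0.2,0,0,-0.0222],[0.1833,0.0133,-0.2,0,0,-0.0347],[0.25,0.0183,-0.2,0,0,-0.0347]],
])

```text
time_s: 5.07
position: [0.4597, -0.0293, 0.2018]
tcp_rot: [[-0.027, 1.0, 0.0], [1.0, 0.027, -0.0], [-0.0, 0.0, -1.0]]
force: [0.5, -0.3, -2.0]
opening: 0.208
grasp_force: 29.9
```

To row units: 0.192 m is 0.32, 0.15 m is 0.25.

>>> play_rows([
  [[0.0583,0.0183,0,0,0,0],[0.125,0.0383,0,0,0,0],[0.1917,0.0583,0,0,0,0],[0.25,0.0767,0,0,0,0],[0.2967,0.09,0,0,0,0],[0.32,0.0975,0,0,0,0],[0.32,0.0975,0,0,0,0],[0.32,0.0975,0.0333,0,0,0]],
])

```text
time_s: 5.73
position: [0.5157, 0.164, 0.1841]
tcp_rot: [[-0.028, 1.0, 0.007], [1.0, 0.028, 0.0], [0.0, 0.008, -1.0]]
force: [1.2, -0.5, -0.7]
opening: 0.202
grasp_force: 29.9
```

To row units: 0.072 m is 0.12, 0.068 m is 0.1133.

>>> play_rows([
  [[0,0,0.05,0,0,0],[0,0,0.0917,0,0,0],[0,0,0.1133,0,0,0],[0,0,0.12,0,0,0],[0,0,0.12,0,0,0],[0,0,0.12,0,0,0]],
])

```text
time_s: 6.23
position: [0.5136, 0.1623, 0.11]
tcp_rot: [[-0.025, 1.0, 0.0], [1.0, 0.025, -0.0], [-0.0, 0.0, -1.0]]
force: [-0.1, -0.8, -1.1]
opening: 0.203
grasp_force: 29.9
```

Run:
```python
from rig import bot,imaging
from h import *
s=bot.read_state();print(s["position"],s["force"],s["moment"],s["tcp_rot"])
o=[]
d=imaging.capture("top");np.savez("top2.npz",**d);o.append(cv2.resize(d["frame"][205:285,160:315,::-1],None,fx=5,fy=5,interpolation=2)[:,:775])
d=imaging.capture("wrist");np.savez("w2.npz",**d);cv2.imwrite("pics/w2.png",d["frame"][:,:,::-1])
```

```text
[0.51361346 0.1622892  0.10995499] [-0.07182948 -0.75547425 -1.10578143] [ 0.00032349 -0.09163759  0.01771005] [[-2.50564137e-02  9.99685970e-01  3.70895285e-04]
 [ 9.99686034e-01  2.50564482e-02 -8.84509851e-05]
 [-9.77165273e-05  3.68562572e-04 -9.99999927e-01]]
```

View pics/w2.png

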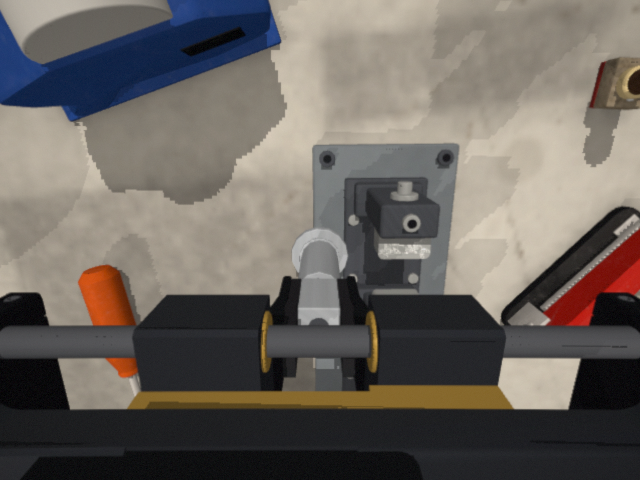

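The left go jaw's inner edge is at about row 258, column 404. The shank is held upright in front of the gap.

Run:
```python
from h import *
d=dict(np.load("w2.npz"))
print(onz(d,[[404,257]],.076),onz(d,[[380,257],[430,257]],.076))
g=d["frame"][225:275,385:425].mean((1,2));print(np.round(g).astype(int))
g=d["frame"][275:300,385:425].mean((1,2));print(np.round(g).astype(int))
t=dict(np.load("top2.npz"))
# profile across jaws in top view
for n,r in (("go",slice(237,245)),("nogo",slice(236,242))):
    p=t["frame"][r,:,:].mean((0,2));print(n,np.round(p[175:220] if n=="go" else p[240:285]).astype(int))
im=t["frame"][215:280,165:300,::-1]
cv2.imwrite("pics/t2.png",cv2.resize(im,None,fx=5.9,fy=5.9,interpolation=2))
```

```text
[[0.56005665 0.17955533 0.076     ]] [[0.54709965 0.17923801 0.076     ]
 [0.5740787  0.17990015 0.076     ]]
[ 75  77  83  90  92  87  78  65  64  69  69  62  59  74  93  96  98 100
 112 149 181 177 177 181 186 183 183 184 179 169 166 166 164 148  92  65
  61  62  62  62  62  62  62  62  62  62  63  64  68  74]
[ 79  82  83  83  83  82  79  74  65  65  66  68  70  83 109 120 122 122
 118  92  44  33  33  33  33]
go [ 48  45  47  45  44  43  43  42  43  43  46  55  61  58  54  52  50  46
  45  48  51  50  49  49  48  49  50  52  61  93 154 176 176 176 153 101
  72  71  70  71  85  77  66  66  60]
nogo [ 89  95  75  76  83  69  63  64  83 110 113 114 114 113 112 113 113 116
 132 148 112  75  63  62  62  63  62  63  63  64  76 119 165 180 181 174
 162 160 137  90  86  98 100  91 101]
```

View pics/t2.png

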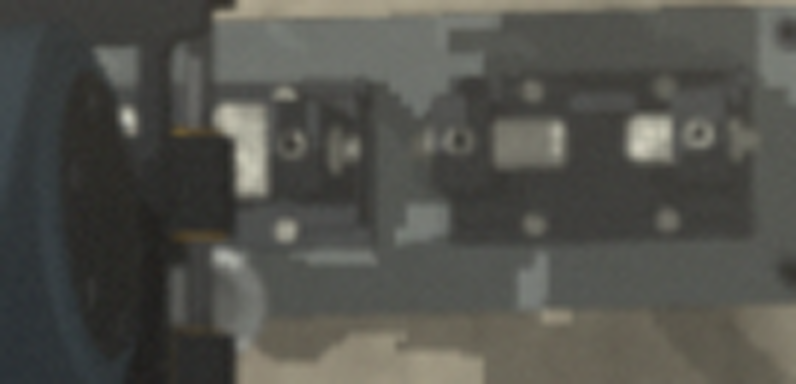

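The no-go jaws show at about (530,140) and (650,138), matching the earlier estimate; the go jaws are partly hidden by the gripper. I'll advance to just short of the go jaws, shifted 1.6 mm left.

To row units: 0.026 m is 0.0433, 0.025 m is 0.0417.

>>> play_rows([
  [[0.0027,0.0083,0,0,0,0],[0.0027,0.025,0,0,0,0],[0.0027,0.0367,0,0,0,0],[0.0027,0.0417,0,0,0,0],[0.0027,0.0433,0,0,0,0],[0.0027,0.0433,0,0,0,0],[0.0027,0.0433,0,0,0,0],[0.0027,0.0433,0,0,0,0]],
])

```text
time_s: 7.0
position: [0.5387, 0.1651, 0.1094]
tcp_rot: [[-0.026, 1.0, -0.001], [1.0, 0.026, -0.0], [-0.0, -0.001, -1.0]]
force: [-0.2, 0.4, -0.9]
opening: 0.205
grasp_force: 29.9
```

To row units: 0.003 m is 0.005, 0.001 m is 0.0017.

>>> play_rows([
  [[0,0.0017,0,0,0,0],[0,0.0033,0,0,0,0],[0,0.005,0,0,0,0],[0,0.005,0,0,0,0]],
])

```text
time_s: 7.33
position: [0.5426, 0.1652, 0.1096]
tcp_rot: [[-0.026, 1.0, 0.001], [1.0, 0.026, 0.0], [0.0, 0.001, -1.0]]
force: [-0.1, 0.4, -0.7]
opening: 0.205
grasp_force: 29.9
```

To row units: 0.002 m is 0.0033, 0.0014 m is 0.0023.

>>> play_rows([
  [[0,0.0012,0,0,0,0],[0,0.0023,0,0,0,0],[0,0.0033,0,0,0,0],[0,0.0033,0,0,0,0]],
])

```text
time_s: 7.67
position: [0.5444, 0.1652, 0.1096]
tcp_rot: [[-0.026, 1.0, -0.0], [1.0, 0.026, -0.0], [-0.0, -0.0, -1.0]]
force: [-0.2, -0.3, -1.5]
opening: 0.204
grasp_force: 29.9
```

To row units: 0.002 m is 0.0033, 0.0014 m is 0.0023.

>>> play_rows([
  [[0,0.0012,0,0,0,0],[0,0.0023,0,0,0,0],[0,0.0033,0,0,0,0],[0,0.0033,0,0,0,0]],
])

```text
time_s: 8.0
position: [0.5459, 0.165, 0.1094]
tcp_rot: [[-0.026, 1.0, -0.001], [1.0, 0.026, -0.001], [-0.001, -0.001, -1.0]]
force: [-1.0, -1.4, -1.1]
opening: 0.205
grasp_force: 29.9
```

>>> play_rows([
  [[0,0.0012,0,0,0,0],[0,0.0023,0,0,0,0],[0,0.0033,0,0,0,0],[0,0.0033,0,0,0,0]],
])

```text
time_s: 8.33
position: [0.5478, 0.1649, 0.1093]
tcp_rot: [[-0.026, 1.0, -0.001], [1.0, 0.026, -0.001], [-0.001, -0.001, -1.0]]
force: [-1.8, -4.0, -1.0]
opening: 0.202
grasp_force: 29.9
```

Left jaw contact, so I'll shift right.

To row units: 0.001 m is 0.0017, -0.0008 m is -0.0013.

>>> play_rows([
  [[-0.0007,0,0,0,0,0],[-0.0013,0,0,0,0,0],[-0.0013,0.0008,0,0,0,0],[-0.0013,0.0017,0,0,0,0],[-0.0013,0.0017,0,0,0,0]],
])

```text
time_s: 8.75
position: [0.5499, 0.1647, 0.1097]
tcp_rot: [[-0.026, 1.0, 0.001], [1.0, 0.026, 0.0], [0.0, 0.001, -1.0]]
force: [-1.5, -2.2, -1.8]
opening: 0.207
grasp_force: 29.9
```

To row units: 0.002 m is 0.0033, 0.0014 m is 0.0023.

>>> play_rows([
  [[0,0.0012,0,0,0,0],[0,0.0023,0,0,0,0],[0,0.0033,0,0,0,0],[0,0.0033,0,0,0,0]],
])

```text
time_s: 9.08
position: [0.5517, 0.1647, 0.1096]
tcp_rot: [[-0.026, 1.0, 0.001], [1.0, 0.026, 0.0], [0.0, 0.001, -1.0]]
force: [-0.7, -2.0, -1.2]
opening: 0.205
grasp_force: 29.9
```

To row units: 0.004 m is 0.0067, 0.001 m is 0.0017.

>>> play_rows([
  [[-0.0007,0.0017,0,0,0,0],[-0.0008,0.0033,0,0,0,0],[-0.0008,0.005,0,0,0,0],[-0.0008,0.0067,0,0,0,0],[-0.0008,0.0067,0,0,0,0]],
])

```text
time_s: 9.5
position: [0.5559, 0.1644, 0.1097]
tcp_rot: [[-0.026, 1.0, 0.001], [1.0, 0.026, 0.0], [0.0, 0.001, -1.0]]
force: [0.4, -0.3, -0.7]
opening: 0.207
grasp_force: 29.9
```

To row units: 0.005 m is 0.0083, 0.001 m is 0.0017.

>>> play_rows([
  [[0,0.0017,0,0,0,0],[0,0.0033,0,0,0,0],[0,0.005,0,0,0,0],[0,0.0067,0,0,0,0],[0,0.0083,0,0,0,0],[0,0.0083,0,0,0,0]],
])

```text
time_s: 10.0
position: [0.5606, 0.1643, 0.1096]
tcp_rot: [[-0.026, 1.0, 0.0], [1.0, 0.026, 0.0], [0.0, 0.0, -1.0]]
force: [0.5, -0.2, -0.7]
opening: 0.205
grasp_force: 29.9
```

Free now, so on through and out at the back.

To row units: 0.01 m is 0.0167, 0.009 m is 0.015.

>>> play_rows([
  [[0,0.0025,0,0,0,0],[0,0.005,0,0,0,0],[0,0.0075,0,0,0,0],[0,0.01,0,0,0,0],[0,0.0125,0,0,0,0],[0,0.015,0,0,0,0],[0,0.0167,0,0,0,0],[0,0.0167,0,0,0,0]],
])

```text
time_s: 10.67
position: [0.5707, 0.1646, 0.1096]
tcp_rot: [[-0.026, 1.0, 0.0], [1.0, 0.026, 0.0], [0.0, 0.0, -1.0]]
force: [-0.5, 0.6, -1.6]
opening: 0.207
grasp_force: 29.9
```

To row units: 0.027 m is 0.045, 0.022 m is 0.0367.

>>> play_rows([
  [[0,0.0033,0,0,0,0],[0,0.0067,0,0,0,0],[0,0.0117,0,0,0,0],[0,0.0183,0,0,0,0],[0,0.0267,0,0,0,0],[0,0.0367,0,0,0,0],[0,0.045,0,0,0,0],[0,0.045,0,0,0,0]],
])

```text
time_s: 11.33
position: [0.5992, 0.1653, 0.1097]
tcp_rot: [[-0.025, 1.0, 0.003], [1.0, 0.025, 0.0], [0.0, 0.003, -1.0]]
force: [0.3, -0.2, -1.5]
opening: 0.204
grasp_force: 29.9
```

To row units: -0.12 m is -0.2, -0.095 m is -0.1583.

>>> play_rows([
  [[0,0.0033,-0.0333,0,0,0],[0,0.0033,-0.0917,0,0,0],[0,0.0033,-0.1417,0,0,0],[-0.0167,-0.0167,-0.15,0,0,0],[-0.0583,-0.05,-0.15,0,0,0],[-0.1083,-0.0833,-0.15,0,0,0],[-0.1583,-0.1133,-0.15,0,0,0],[-0.2,-0.13,-0.15,0,0,0]],
])

```text
time_s: 12.0
position: [0.5195, 0.0423, 0.1995]
tcp_rot: [[-0.026, 1.0, -0.003], [1.0, 0.026, -0.0], [-0.0, -0.003, -1.0]]
force: [-0.6, -0.2, -1.5]
opening: 0.206
grasp_force: 29.9
```

>>> play_rows([
  [[-0.02,-0.0042,0,0,0,0],[-0.02,-0.0042,0,0,0,0],[-0.02,-0.0042,0.0333,0,0,0],[-0.02,-0.0042,0.0833,0,0,0],[-0.02,-0.0042,0.125,0,0,0],[-0.02,-0.0042,0.145,0,0,0],[-0.02,-0.0042,0.15,0,0,0],[-0.02,-0.0042,0.15,0,0,0]],
])

```text
time_s: 12.67
position: [0.5205, 0.0321, 0.1086]
tcp_rot: [[-0.026, 1.0, -0.001], [1.0, 0.026, 0.001], [0.001, -0.001, -1.0]]
force: [0.1, -0.4, -2.1]
opening: 0.201
grasp_force: 29.9
```

>>> play_rows([
  [[0,0,0,0,0,0],[0,0,0,0,0,0]],
])

```text
time_s: 12.83
position: [0.5215, 0.0315, 0.1106]
tcp_rot: [[-0.026, 1.0, 0.003], [1.0, 0.026, -0.0], [-0.0, 0.003, -1.0]]
force: [-0.5, -0.7, -1.6]
opening: 0.204
grasp_force: 29.9
```

To row units: 0.024 m is 0.04, 0.02 m is 0.0333.

>>> play_rows([
  [[0,0.01,0,0,0,0],[0,0.0233,0,0,0,0],[0,0.0333,0,0,0,0],[0,0.04,0,0,0,0],[0,0.04,0,0,0,0],[0,0.04,0,0,0,0],[0,0.04,0,0,0,0]],
])

```text
time_s: 13.42
position: [0.5438, 0.0319, 0.1094]
tcp_rot: [[-0.026, 1.0, -0.001], [1.0, 0.026, 0.0], [0.0, -0.001, -1.0]]
force: [-0.6, -0.6, -0.8]
opening: 0.206
grasp_force: 29.9
```

To row units: 0.0015 m is 0.0025, 0.001 m is 0.0017.

>>> play_rows([
  [[0,0.0008,0,0,0,0],[0,0.0017,0,0,0,0],[0,0.0025,0,0,0,0],[0,0.0025,0,0,0,0]],
])

```text
time_s: 13.75
position: [0.5457, 0.0319, 0.1096]
tcp_rot: [[-0.026, 1.0, 0.0], [1.0, 0.026, 0.0], [0.0, 0.0, -1.0]]
force: [0.3, 0.1, -0.9]
opening: 0.207
grasp_force: 29.9
```

To row units: 0.001 m is 0.0017, 0.0008 m is 0.0013.

>>> play_rows([
  [[0,0.0007,0,0,0,0],[0,0.0013,0,0,0,0],[0,0.0017,0,0,0,0],[0,0.0017,0,0,0,0]],
])

```text
time_s: 14.08
position: [0.5468, 0.0319, 0.1096]
tcp_rot: [[-0.026, 1.0, 0.0], [1.0, 0.026, -0.0], [-0.0, 0.0, -1.0]]
force: [0.1, 0.4, -0.9]
opening: 0.203
grasp_force: 29.9
```

To row units: 0.001 m is 0.0017, 0.0008 m is 0.0013.

>>> play_rows([
  [[0,0.0007,0,0,0,0],[0,0.0013,0,0,0,0],[0,0.0017,0,0,0,0],[0,0.0017,0,0,0,0]],
])

```text
time_s: 14.42
position: [0.5478, 0.032, 0.1096]
tcp_rot: [[-0.026, 1.0, 0.0], [1.0, 0.026, -0.0], [-0.0, 0.0, -1.0]]
force: [1.0, 0.2, -0.9]
opening: 0.204
grasp_force: 29.9
```

To row units: 0.001 m is 0.0017, 0.0008 m is 0.0013.

>>> play_rows([
  [[0,0.0007,0,0,0,0],[0,0.0013,0,0,0,0],[0,0.0017,0,0,0,0],[0,0.0017,0,0,0,0]],
])

```text
time_s: 14.75
position: [0.5488, 0.032, 0.1095]
tcp_rot: [[-0.026, 1.0, 0.0], [1.0, 0.026, -0.0], [-0.0, 0.0, -1.0]]
force: [-0.1, 0.6, -0.5]
opening: 0.202
grasp_force: 29.9
```

>>> play_rows([
  [[0,0.0007,0,0,0,0],[0,0.0012,0,0,0,0],[0,0.0012,0,0,0,0],[0,0.0012,0,0,0,0]],
])

```text
time_s: 15.08
position: [0.5494, 0.032, 0.1095]
tcp_rot: [[-0.026, 1.0, 0.0], [1.0, 0.026, 0.0], [0.0, 0.0, -1.0]]
force: [-0.5, -0.0, -1.5]
opening: 0.208
grasp_force: 29.9
```

To row units: 0.0007 m is 0.0012, 0.0004 m is 0.0007.

>>> play_rows([
  [[0,0.0007,0,0,0,0],[0,0.0012,0,0,0,0],[0,0.0012,0,0,0,0],[0,0.0012,0,0,0,0]],
])

```text
time_s: 15.42
position: [0.5502, 0.032, 0.1096]
tcp_rot: [[-0.026, 1.0, 0.0], [1.0, 0.026, -0.0], [-0.0, 0.0, -1.0]]
force: [0.8, -0.4, -1.5]
opening: 0.201
grasp_force: 29.9
```

To row units: 0.0005 m is 0.0008, 0.0003 m is 0.0005.

>>> play_rows([
  [[0,0.0005,0,0,0,0],[0,0.0008,0,0,0,0],[0,0.0008,0,0,0,0],[0,0.0008,0,0,0,0]],
])

```text
time_s: 15.75
position: [0.5506, 0.032, 0.1095]
tcp_rot: [[-0.026, 1.0, -0.0], [1.0, 0.026, 0.0], [0.0, -0.0, -1.0]]
force: [0.5, -0.2, -2.0]
opening: 0.205
grasp_force: 29.9
```

To row units: 0.0005 m is 0.0008, 0.0003 m is 0.0005.

>>> play_rows([
  [[0,0.0005,0,0,0,0],[0,0.0008,0,0,0,0],[0,0.0008,0,0,0,0],[0,0.0008,0,0,0,0]],
])

```text
time_s: 16.08
position: [0.5511, 0.0321, 0.1096]
tcp_rot: [[-0.026, 1.0, 0.0], [1.0, 0.026, -0.0], [-0.0, 0.0, -1.0]]
force: [-0.8, 0.4, -1.4]
opening: 0.204
grasp_force: 29.9
```

To row units: 0.0005 m is 0.0008, 0.0003 m is 0.0005.

>>> play_rows([
  [[0,0.0005,0,0,0,0],[0,0.0008,0,0,0,0],[0,0.0008,0,0,0,0],[0,0.0008,0,0,0,0]],
])

```text
time_s: 16.42
position: [0.5516, 0.0321, 0.1095]
tcp_rot: [[-0.026, 1.0, 0.0], [1.0, 0.026, -0.0], [-0.0, 0.0, -1.0]]
force: [0.5, 0.1, -0.7]
opening: 0.206
grasp_force: 29.9
```

To row units: 0.0005 m is 0.0008, 0.0003 m is 0.0005.

>>> play_rows([
  [[0,0.0005,0,0,0,0],[0,0.0008,0,0,0,0],[0,0.0008,0,0,0,0],[0,0.0008,0,0,0,0]],
])

```text
time_s: 16.75
position: [0.5521, 0.0321, 0.1096]
tcp_rot: [[-0.026, 1.0, 0.0], [1.0, 0.026, -0.0], [-0.0, 0.0, -1.0]]
force: [0.0, -0.2, -1.7]
opening: 0.206
grasp_force: 29.9
```

To row units: 0.0005 m is 0.0008, 0.0003 m is 0.0005.

>>> play_rows([
  [[0,0.0005,0,0,0,0],[0,0.0008,0,0,0,0],[0,0.0008,0,0,0,0],[0,0.0008,0,0,0,0]],
])

```text
time_s: 17.08
position: [0.5526, 0.0321, 0.1095]
tcp_rot: [[-0.026, 1.0, 0.0], [1.0, 0.026, 0.0], [0.0, 0.0, -1.0]]
force: [0.3, 0.5, -1.2]
opening: 0.204
grasp_force: 29.9
```

To row units: 0.0005 m is 0.0008, 0.0003 m is 0.0005.

>>> play_rows([
  [[0,0.0005,0,0,0,0],[0,0.0008,0,0,0,0],[0,0.0008,0,0,0,0],[0,0.0008,0,0,0,0]],
])

```text
time_s: 17.42
position: [0.5531, 0.0321, 0.1095]
tcp_rot: [[-0.026, 1.0, -0.0], [1.0, 0.026, 0.0], [0.0, -0.0, -1.0]]
force: [0.1, -0.8, -2.5]
opening: 0.204
grasp_force: 29.9
```

To row units: 0.0005 m is 0.0008, 0.0003 m is 0.0005.

>>> play_rows([
  [[0,0.0005,0,0,0,0],[0,0.0008,0,0,0,0],[0,0.0008,0,0,0,0],[0,0.0008,0,0,0,0]],
])

```text
time_s: 17.75
position: [0.5534, 0.0322, 0.1095]
tcp_rot: [[-0.026, 1.0, -0.001], [1.0, 0.026, 0.0], [0.0, -0.001, -1.0]]
force: [-0.5, 0.6, -2.4]
opening: 0.201
grasp_force: 29.9
```

To row units: 0.0003 m is 0.0005.

>>> play_rows([
  [[0,0.0005,0,0,0,0],[0,0.0005,0,0,0,0],[0,0.0005,0,0,0,0]],
])

```text
time_s: 18.0
position: [0.5536, 0.0323, 0.1095]
tcp_rot: [[-0.026, 1.0, -0.001], [1.0, 0.026, 0.0], [0.0, -0.001, -1.0]]
force: [-1.2, 0.5, -1.1]
opening: 0.202
grasp_force: 29.9
```

To row units: 0.0003 m is 0.0005.

>>> play_rows([
  [[0,0.0005,0,0,0,0],[0,0.0005,0,0,0,0],[0,0.0005,0,0,0,0]],
])

```text
time_s: 18.25
position: [0.5537, 0.0323, 0.1095]
tcp_rot: [[-0.026, 1.0, -0.001], [1.0, 0.026, 0.0], [0.0, -0.001, -1.0]]
force: [-1.6, 0.7, 0.1]
opening: 0.205
grasp_force: 29.9
```

To row units: 0.0005 m is 0.0008, 0.0003 m is 0.0005.

>>> play_rows([
  [[0,0.0005,0,0,0,0],[0,0.0008,0,0,0,0],[0,0.0008,0,0,0,0]],
])

```text
time_s: 18.5
position: [0.5538, 0.0323, 0.1094]
tcp_rot: [[-0.026, 1.0, -0.002], [1.0, 0.026, 0.0], [0.0, -0.002, -1.0]]
force: [-3.7, 1.0, 0.3]
opening: 0.203
grasp_force: 29.9
```

```bash
cat > f.py <<'E'
from rig import bot,imaging
import numpy as np
F=[];P=[]
for i in range(6):
    s=bot.read_state();F.append(s["force"]);P.append(s["position"]);imaging.capture("top")
print(np.mean(F,0).round(2),np.std(F,0).round(2),np.mean(P,0).round(5),s["time_s"],s["tcp_rot"].round(4).tolist())
E
python3 f.py
```

```text
[-3.75  0.76  0.13] [0.47 0.16 0.44] [0.55385 0.03228 0.10939] 18.75 [[-0.0258, 0.9997, -0.0018], [0.9997, 0.0258, 0.0003], [0.0003, -0.0018, -1.0]]
```

To row units: 0.0003 m is 0.0005, 0.0002 m is 0.0003.

>>> play_rows([
  [[0.0002,0.0003,0,0,0,0],[0.0002,0.0005,0,0,0,0],[0.0002,0.0005,0,0,0,0],[0.0002,0.0005,0,0,0,0],[0.0002,0.0005,0,0,0,0],[0.0002,0.0005,0,0,0,0],[0.0002,0.0005,0,0,0,0],[0.0002,0.0005,0,0,0,0]],
])

```text
time_s: 19.47
position: [0.554, 0.0323, 0.1094]
tcp_rot: [[-0.026, 1.0, -0.002], [1.0, 0.026, 0.0], [0.0, -0.002, -1.0]]
force: [-4.8, 1.2, 0.3]
opening: 0.2
grasp_force: 29.9
```

```bash
python3 f.py; python3 f.py
```

```text
[-5.28  0.61  0.49] [0.6  0.5  0.44] [0.55396 0.03232 0.10937] 19.7167 [[-0.0259, 0.9997, -0.0024], [0.9997, 0.0259, 0.0001], [0.0002, -0.0024, -1.0]]
[-5.09  0.45  0.72] [0.43 0.46 0.37] [0.55397 0.03232 0.10936] 20.0167 [[-0.0258, 0.9997, -0.0024], [0.9997, 0.0258, 0.0001], [0.0002, -0.0024, -1.0]]
```

To row units: -0.09 m is -0.15, -0.065 m is -0.1083.

>>> play_rows([
  [[0,-0.0033,0,0,0,0],[0,-0.0133,0,0,0,0],[0,-0.0333,0,0,0,0],[0,-0.0533,0,0,0,0],[0,-0.06,0,0,0,0],[0,-0.0633,-0.05,0,0,0],[0,-0.0633,-0.1083,0,0,0],[0,-0.0633,-0.15,0,0,0]],
])

```text
time_s: 20.73
position: [0.5191, 0.0307, 0.2019]
tcp_rot: [[-0.025, 1.0, 0.006], [1.0, 0.025, -0.001], [-0.001, 0.006, -1.0]]
force: [0.5, 0.0, -0.3]
opening: 0.206
grasp_force: 29.9
```

To row units: -0.295 m is -0.4917, -0.025 m is -0.0417.

>>> play_rows([
  [[-0.0417,-0.005,0,0,0,0],[-0.1,-0.0117,0,0,0,0],[-0.1667,-0.02,0,0,0,0],[-0.2333,-0.0283,0,0,0,0],[-0.3,-0.0367,0,0,0,0],[-0.3667,-0.045,0,0,0,0],[-0.4333,-0.0533,0,0,0,0],[-0.4917,-0.06,0,0,0,0]],
])

```text
time_s: 21.4
position: [0.4894, -0.2686, 0.2003]
tcp_rot: [[-0.025, 1.0, 0.004], [1.0, 0.025, -0.004], [-0.004, 0.004, -1.0]]
force: [0.3, -0.4, -1.2]
opening: 0.204
grasp_force: 29.9
```

To row units: -0.053 m is -0.0883, -0.004 m is -0.0067.

>>> play_rows([
  [[-0.05,-0.005,0,0,0,0],[-0.0783,-0.0067,0,0,0,0],[-0.0883,-0.0083,0,0,0,0],[-0.0883,-0.0083,0,0,0,0],[-0.0883,-0.0083,0,0,0,0]],
])

```text
time_s: 21.82
position: [0.4849, -0.3163, 0.1993]
tcp_rot: [[-0.026, 1.0, -0.0], [1.0, 0.026, 0.001], [0.001, -0.0, -1.0]]
force: [0.1, -0.1, -1.1]
opening: 0.206
grasp_force: 29.9
```

Run:
```python
from rig import bot,imaging,finder
from h import *
s=bot.read_state();print(s["position"],s["tcp_rot"].round(4).tolist(),s["force"],s["time_s"])
im=[imaging.capture(c)["frame"] for c in ("wrist","scene")]
cv2.imwrite("pics/p.png",cv2.resize(np.hstack(im)[:,:,::-1],(800,300),interpolation=3))
```

```text
[ 0.48492739 -0.31626523  0.19933967] [[-0.026, 0.9997, -0.0004], [0.9997, 0.026, 0.0014], [0.0014, -0.0003, -1.0]] [ 0.05150267 -0.08580492 -1.09213886] 21.8167
```

View pics/p.png

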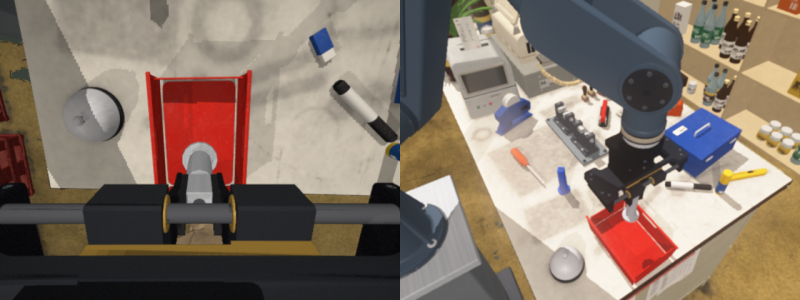

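The spindle hangs upright over the tray's middle, at about (200,158) in the left half. I'll lower it.

To row units: 0.112 m is 0.1867, 0.11 m is 0.1833.

>>> play_rows([
  [[0,0,0.0333,0,0,0],[0,0,0.0917,0,0,0],[0,0,0.1417,0,0,0],[0,0,0.1717,0,0,0],[0,0,0.1833,0,0,0],[0,0,0.1867,0,0,0],[0,0,0.1867,0,0,0],[0,0,0.1867,0,0,0]],
])

```text
time_s: 22.58
position: [0.486, -0.3179, 0.0889]
tcp_rot: [[-0.027, 1.0, 0.002], [1.0, 0.027, -0.002], [-0.002, 0.002, -1.0]]
force: [-0.6, -1.0, -1.3]
opening: 0.203
grasp_force: 29.9
```

To row units: 0.002 m is 0.0033, 0.0014 m is 0.0023.

>>> play_rows([
  [[0,0,0.0012,0,0,0],[0,0,0.0023,0,0,0],[0,0,0.0033,0,0,0],[0,0,0.0033,0,0,0]],
])

```text
time_s: 22.92
position: [0.4851, -0.3179, 0.0861]
tcp_rot: [[-0.026, 1.0, 0.001], [1.0, 0.026, -0.001], [-0.001, 0.001, -1.0]]
force: [-0.7, 0.3, -1.8]
opening: 0.204
grasp_force: 29.9
```

```bash
python3 f.py
```

```text
[-0.35 -0.   -1.46] [0.49 0.21 0.63] [ 0.485   -0.31779  0.08581] 23.1667 [[-0.0256, 0.9997, 0.0], [0.9997, 0.0256, -0.0], [-0.0, 0.0, -1.0]]
```

To row units: 0.001 m is 0.0017, 0.0005 m is 0.0008.

>>> play_rows([
  [[0,0,0.0008,0,0,0],[0,0,0.0017,0,0,0],[0,0,0.0017,0,0,0],[0,0,0.0017,0,0,0]],
])

```text
time_s: 23.55
position: [0.4849, -0.3176, 0.0844]
tcp_rot: [[-0.026, 1.0, -0.0], [1.0, 0.026, 0.0], [0.0, -0.0, -1.0]]
force: [-0.2, -0.4, -0.3]
opening: 0.205
grasp_force: 29.9
```

To row units: 0.0006 m is 0.001, 0.0004 m is 0.0007.

>>> play_rows([
  [[0,0,0.0007,0,0,0],[0,0,0.001,0,0,0],[0,0,0.001,0,0,0],[0,0,0.001,0,0,0]],
])

```text
time_s: 23.88
position: [0.485, -0.3177, 0.0841]
tcp_rot: [[-0.026, 1.0, 0.0], [1.0, 0.026, -0.0], [-0.0, 0.0, -1.0]]
force: [-0.1, 0.2, 0.1]
opening: 0.206
grasp_force: 29.9
```

```bash
python3 f.py
```

```text
[-0.04 -0.11  0.06] [0.39 0.38 0.3 ] [ 0.48501 -0.31769  0.08406] 24.1333 [[-0.0258, 0.9997, 0.0001], [0.9997, 0.0258, -0.0001], [-0.0001, 0.0001, -1.0]]
```

Its weight has come off onto the floor, so release.

>>> play_rows([
  [[0,0,0,0,0,0],[0,0,0,0,0,0],[0,0,0,0,0,0],[0,0,0,0,0,0],[0,0,0,0,0,0],[0,0,0,0,0,0],[0,0,0,0,0,0],[0,0,0,0,0,0]],
], fingers=0.05)

```text
time_s: 24.85
position: [0.4849, -0.3177, 0.0839]
tcp_rot: [[-0.026, 1.0, -0.0], [1.0, 0.026, 0.0], [0.0, -0.0, -1.0]]
force: [0.5, -0.1, -1.0]
opening: 0.569
grasp_force: 0.0
```

To row units: -0.15 m is -0.25, -0.14 m is -0.2333.

>>> play_rows([
  [[0,0,-0.0083,0,0,0],[0,0,-0.0333,0,0,0],[0,0,-0.075,0,0,0],[0,0,-0.1333,0,0,0],[0,0,-0.1917,0,0,0],[0,0,-0.2333,0,0,0],[0,0,-0.25,0,0,0],[0,0,-0.25,0,0,0]],
])

```text
time_s: 25.52
position: [0.4862, -0.3188, 0.2371]
tcp_rot: [[-0.026, 1.0, 0.005], [1.0, 0.026, -0.005], [-0.005, 0.005, -1.0]]
force: [-0.3, -0.0, -0.3]
opening: 0.576
grasp_force: 0.0
```

Run:
```python
from rig import bot,imaging,finder
from h import *
s=bot.read_state();print(s["position"],s["force"],s["opening"],s["time_s"])
im=[imaging.capture(c)["frame"] for c in ("wrist","scene")]
cv2.imwrite("pics/q.png",cv2.resize(np.hstack(im)[:,:,::-1],(800,300),interpolation=3))
```

```text
[ 0.48622208 -0.31877064  0.23714472] [-0.27742438 -0.01568343 -0.31271346] 0.5761977991152892 25.5167
```

View pics/q.png

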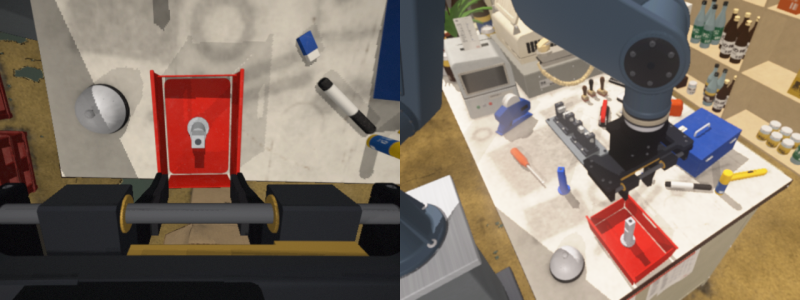

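The spindle stands upright in the tray, at (198,130) in the left half and (628,232) in the right, and the gripper is clear of it.

```bash
python3 -c "
from rig import bot
print(bot.hand_in())"
```

```text
the job is handed in; nothing more can be done
None
```

The spindle passed right through the go gap and out at the back, was stopped squarely by both no-go jaws at about 5 N for over half a second, and now stands upright in the tray; the highest force I read on the jaws was about 5 N, and the job is handed in at about 26 s.

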